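Take the 30 mm filter out of the drawer with the tongs

ROBOT

A 6-joint arm with a two-finger parallel gripper is mounted at the origin on the work surface. World frame = base frame: x ahead of the robot, y to its left, z up, the work surface at z = 0. Lengths are in m, angles in rad, forces in N, time in s.
With the tool pointing down it reaches from about 0.25 to 0.775 m from the base axis. Payload 4 kg.
Tool frame: the origin (TCP) lies on the centre line of the jaws, within the pads' length; the fingertips stand 19 mm ahead of it and the grasp point (between the pads) is the TCP; z points along the fingers, x is the direction in which the jaws open and shut, and the axes are right-handed (so a half turn about z gives the same grasp; the last joint's range is limited). The gripper opens to 94 mm and grips with 3 to 60 N. Pads are 16 mm wide; open, the fingers measure 119 mm over their backs; the gripper's body (75 mm by 177 mm) begins 78 mm behind the grasp point.
Start: joints at [-1.401, 0.087, 1.371, -0, 1.684, -0.103], TCP at [0.148, -0.53, 0.225] pointing down, gripper open.
Joint ranges: [-3.1, 3.1], [-0.76, 2.03], [0.27, 2.55], [-1.08, 4.22], [0.17, 2.65], [-2.57, 2.57]. Speed limits (rad/s): [2.79, 2.79, 3.14, 3.14, 3.14, 3.14].

INTERFACE

Orientations are given as a unit quaternion [w, x, y, z].
In Python, from cell import bot gives the robot as it stands. The module is installed in compiled form; this text tells all that it offers.
- The arm moves only by the tool jog_arm, never from a script. Its argument "deltas" is text: rows parted by semicolons, each of 5 numbers parted by spaces: the shift along the tool's x, y, z in mm, then the turn about the tool's z in degrees, then the closure, from 0 (fully open) to 1 (shut). In form: x y z spin grip; .... A call has 1 to 5 rows; each row shifts and turns the commanded pose from where the row before left it, along the tool's axes as they then stand; what a row does not reach is not made up. A row lasts 1/10 s, in which the tool goes at most 50 mm and 8.59 degrees, less where a joint would pass 70% of its speed; a pose out of reach is approached as far as the arm can. A call with a gripper value outside its range is refused whole. The fingers move at their own pace and stop on an object; the grip force is fixed at half the most. Time passes only in rows, so rows that do not move let the fingers close. It gives the time, the measured TCP pose, the force and the opening at its end, in the units of the state.
- bot.get_obs(): the state, without advancing time (a new reading comes with each control period).
- bot.get_image(name): name is "scene" or "top" or "wrist"; returns the picture (420x560x3 uint8, red, green, blue); there is no depth.
- bot.camera_params(name): a dict with "mtx" (3x3 intrinsics, pixels), "R" (3x3) and "t" (3): a world point X has camera coordinates R X + t. Camera axes: x right, y down, z forward; pixel columns grow to the right and rows downward; lengths in m; the calibration is good to about 2 mm. The wrist camera is an equidistant fisheye: a pixel r from the principal point sees the ray r / f radians off the axis. A picture is of the moment at which its call begins: read the wrist's pose just before it. camera_params takes no time and is no camera call; for the wrist camera it gives the pose at the moment of the call.
- bot.close_job(): hands the job in, once; it reports no verdict.
The state is a dict: "time": time; "joints": joint angles; "joint_velocities": joint speeds; "tau": joint torques, N m; "tcp_pos": TCP position; "eef_rot": TCP orientation; "contact_force": force on the tool from outside, world axes, zero at the start; "moment": the same for the moment, N m; "opening": finger opening in m.
Only numpy, scipy, OpenCV 4.12 (cv2) and the standard library are available. Lean on these libraries where they do the work, as an engineer would, in place of code of your own. Each camera call takes 0.05 s, during which the arm holds its last target. There are 200 camera calls.

TASK

Take the small spring tongs from their stand and use them to pick the 30 mm filter, the second smallest of the four round filters, out of its bay in the drawer, without the gripper itself touching any filter. Finish while still holding it: the filter pinched in the tongs' jaws, the tongs in the gripper, held still with the filter at least 12 cm above the bench. Leave everything else where it is.

Things in the scene. Friction and masses are not known exactly. Their poses are not given: they have to be found in the camera images.
- tongs: Steel spring tongs standing upright, jaws down, in the tong stand; 104 mm tall, 90 g. Body: the bow at the top (26 by 18 mm), with two hinged arms geared as mirror images. Origin: midway between the jaws, level with the open jaw tips (5 mm above the bench at the start). z up; x is the line along which the tongs open and close; half a turn about z gives the same tongs.
- tongs_grip (a point): Point on the tongs midway between their two rubber grip pads, 65 mm above the origin; squeeze the pads here along the tongs' x, from above. The pads are 61 mm over their outer faces when open, 26 mm wide (y), 16 mm tall; the bow's top is 39 mm above. A spring opens the tongs: 7 N on each pad starts to close them, 12 N closes them to 30 mm. Squeezed by 3 to 5 mm, they can be carried open.
- tongs_jaws (a point): Point between the jaws, 6 mm above the tongs' origin. V-shaped rubber jaws, 13 mm tall, 29 mm wide (y), gap 55 mm and 75 mm over the outside when open. Squeezing the pads 12 mm (to 49 mm over) closes the jaws on a 30 mm disc, plates upright, lower edges then 2 mm below the origin's level. A jaw moves 2.6 mm per mm of its pad. A 30 to 40 N squeeze holds firmly.
- jaw_a: Arm with grip pad and jaw on the tongs' +x side. Origin on its hinge, 10 mm to +x of the tongs' origin and 98 mm above it; axes parallel to the tongs' when open, turned about y by up to 0.33 rad when shut (0.18 rad on a 30 mm disc).
- jaw_b: Arm with grip pad and jaw on the tongs' -x side, mirror image of jaw_a. Origin on its hinge, 10 mm to -x of the tongs' origin and 98 mm above it.
- tong_stand: Low open aluminium trough fixed on the bench; the tongs stand in it. 96 mm (x) by 44 mm (y), 30 mm tall, walls and floor 5 mm, on a 120 by 70 mm foot. Origin: centre of the underside.
- drawer: Shallow plywood drawer fixed on the bench, 210 mm (x) by 233 mm (y), steel bar handle on its -x side. Origin: centre of its underside. Floor 6 mm above the bench, walls 6 mm thick with top at 34 mm, dark walnut dividers inside with top at 24 mm. Front row (-x): four filter bays; back row: blower nozzle, lens cap, and a coin compartment under a hinged aluminium flap.
- bays (a point): Middle of the drawer's front row, on its floor; axes as the drawer's. The four bays lie side by side along y, centres at -81, -27, +27, +81 mm from here; each is 108 mm long in x and 49 mm wide in y. The open tongs fit into a bay when they open along the drawer's x.
- filter_24: Round camera filter in a slim black plastic shell, a flat disc 24 mm in diameter and 10 mm thick with a clear glass window on top; smallest of four. About 14 g. Lies flat in one of the four front bays of the drawer, one filter per bay, roughly mid-bay. Origin: centre of its underside, z up; it looks the same at any yaw.
- filter_30: Round camera filter in a slim black plastic shell, a flat disc 30 mm in diameter and 10 mm thick with a clear glass window on top; second smallest of four, the one wanted. About 16 (11 to 23) g. Lies flat in one of the four front bays of the drawer, one filter per bay, roughly mid-bay. Origin: centre of its underside, z up; it looks the same at any yaw.
- filter_37: Round camera filter in a slim black plastic shell, a flat disc 37 mm in diameter and 10 mm thick with a clear glass window on top; second largest of four. About 19 g. Lies flat in one of the four front bays of the drawer, one filter per bay, roughly mid-bay. Origin: centre of its underside, z up; it looks the same at any yaw.
- filter_43: Round camera filter in a slim black plastic shell, a flat disc 43 mm in diameter and 10 mm thick with a clear glass window on top; largest of four. About 22 g. Lies flat in one of the four front bays of the drawer, one filter per bay, roughly mid-bay. Origin: centre of its underside, z up; it looks the same at any yaw.
- nozzle: Stainless steel blower nozzle, 68 mm long and 18 mm thick, lying in the drawer's back row. Origin: underside, about mid-length. Not needed.
- lens_cap: Black rubber lens cap, disc 58 mm in diameter, 9 mm thick, lying in the drawer's back row, middle compartment; it is no filter. Origin: centre of its underside. Not needed.
- bulb: Black rubber blower bulb, 52 mm in diameter and 50 mm tall, standing on the bench near the robot. Origin: centre of its underside. Not needed.
- lens: Camera lens standing on its mount, 72 mm in diameter and 80 mm tall, on the bench to the right of the drawer (-y side). Origin: centre of its underside. Not needed.
Not all that is in view belongs to the job. What is shaped like the filter_30 but purple is not meant.

How it is judged:
On the way, in this order (a step that is already met when the one before it is completed fails the run):
1. the tongs are lifted clear of their stand in the gripper, the filter still in its bay (contact force between the fingers and tongs above 1 N and z of tongs in the frame of tong_stand above 0.035 m and contact force between tongs and tong_stand below 0.05 N and height (world z) of filter_30 below 0.015 m), for 0.2 s.
2. both jaws of the tongs are closed on the 30 mm filter (contact force between filter_30 and jaw_a above 0.5 N and contact force between filter_30 and jaw_b above 0.5 N and contact force between the fingers and tongs above 1 N), for 0.2 s.
At the end, for the whole second after the job is handed in: Both jaws pinch the 30 mm filter (over 0.5 N each), underside over 110 mm above the bench, slower than 30 mm/s; fingers hold the tongs (over 1 N); filter and tongs clear of drawer and stand, filter off fingers and arm; the other listed loose things within 20 mm of their starts (all of step 2 and height (world z) of filter_30 above 0.11 m and linear speed of filter_30 below 0.03 m/s and contact force between filter_30 and the fingers below 0.05 N and contact force between filter_30 and the arm below 0.05 N and contact force between each of filter_30, tongs and drawer below 0.05 N and contact force between each of filter_30, tongs and tong_stand below 0.05 N and distance of each of filter_24, filter_37, filter_43, nozzle, lens_cap, bulb, lens from where it was at the start of the episode below 0.02 m); the arm keeps its last pose, push and grip.
It fails at once if the gripper or arm touches a filter (contact force between any of filter_24, filter_30, filter_37, filter_43 and the fingers above 0.3 N or contact force between any of filter_24, filter_30, filter_37, filter_43 and the arm above 0.3 N).
It fails at once if another filter, the nozzle, lens cap, bulb or lens is moved by more than 25 mm (distance of any of filter_24, filter_37, filter_43, nozzle, lens_cap, bulb, lens from where it was at the start of the episode above 0.025 m).
It also fails if it takes over 46 s, if anything falls off the work surface, if the arm or the gripper's body presses on something with over 40 N, if the wrist force passes 120 N, or if a joint passes its speed limit or range.

## Working session

There is one attempt and no reset: what is moved stays moved. The work goes in short steps, Python scripts to look and compute and a tool call to move; the robot and the scene stay as the last step left them, time stands still between calls to the robot, and variables do not carry over. Pictures are saved under pics/ and viewed, about 8 in all and at most 12, crops included, and the job is handed in when it is done.

Besides the shell and the picture viewer there is one more tool, called after "Request:" by a JSON object that holds its "name" and its "arguments". jog_arm: Moves the arm, as the interface text tells. Its arguments: {"type":"object","properties":{"deltas":{"type":"string"}},"required":["deltas"]}

```bash
mkdir -p pics
python3 - <<'E'
from cell import bot
import cv2
for n in("scene","top"):
    cv2.imwrite(f"pics/{n}0.png",bot.get_image(n)[:,:,::-1])
    p=bot.camera_params(n);print(n,p)
print(bot.get_obs())
E
```

```text
scene {'mtx': array([[400.15051309,   0.        , 276.04765567],
       [  0.        , 400.15051309, 218.02854853],
       [  0.        ,   0.        ,   1.        ]]), 'R': array([[-7.63860011e-01,  6.45381563e-01,  7.21880705e-04],
       [ 5.42636735e-01,  6.42858110e-01, -5.40628175e-01],
       [-3.49375524e-01, -4.12572525e-01, -8.41261348e-01]]), 't': array([ 0.39912682, -0.20033776,  1.28848381])}
top {'mtx': array([[481.71729803,   0.        , 279.44323564],
       [  0.        , 481.71729803, 207.05237987],
       [  0.        ,   0.        ,   1.        ]]), 'R': array([[-0.01300615, -0.99982461, -0.01347574],
       [-0.99668224,  0.01404581, -0.08017005],
       [ 0.08034527,  0.01238832, -0.99669011]]), 't': array([-0.0246421 ,  0.50048338,  1.03526102])}
{'time': 0.1, 'joints': array([-1.40113092e+00,  8.78643637e-02,  1.37209860e+00, -3.54448146e-05,
        1.68362946e+00, -1.03072206e-01]), 'joint_velocities': array([-6.99422144e-04,  1.19225059e-04, -4.57966968e-03,  1.03655074e-03,
       -1.62356746e-03,  3.08123521e-05]), 'tau': array([ 2.39125024e-03, -3.41253197e+01, -3.03301191e+01,  7.21494528e-02,
        3.04263749e-02, -1.01344317e-04]), 'tcp_pos': array([ 0.14807206, -0.52920495,  0.22343265]), 'eef_rot': array([-6.70235273e-04,  7.96669251e-01, -6.04414679e-01, -7.42202558e-04]), 'contact_force': array([ 0.35376491, -0.06572054,  0.73042546]), 'moment': array([ 0.00461874, -0.00812483, -0.03790702]), 'opening': 0.0940309586672882}
```

View pics/scene0.png

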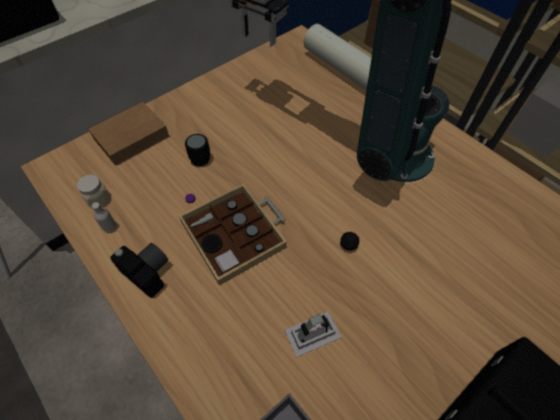

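View pics/top0.png

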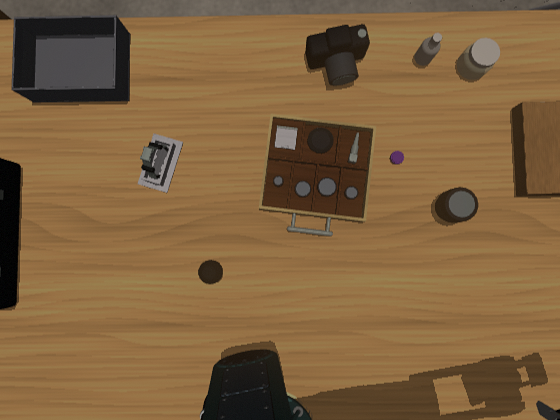

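The top view shows the stand at about (160,163) and the drawer around (318,168). Its filters are at (278,181), (303,188), (327,187) and (352,193). I'll enlarge both areas.

Run:
```python
import cv2,numpy as np
i=cv2.imread("pics/top0.png")
a=cv2.resize(i[165:225,255:375],None,fx=6,fy=6,interpolation=cv2.INTER_CUBIC)
b=cv2.resize(i[130:195,130:190],None,fx=4,fy=4,interpolation=cv2.INTER_CUBIC)
c=np.zeros((360,720-0,3),np.uint8);c[:]=a
c=cv2.convertScaleAbs(c,alpha=1.6,beta=10)
out=np.zeros((600,720,3),np.uint8);out[:360]=c
b=cv2.resize(i[134:194,130:190],(240,240),interpolation=cv2.INTER_CUBIC);out[360:,:240]=b
s=cv2.imread("pics/scene0.png")[305:365,280:350];out[360:,260:540]=cv2.resize(s,(280,240),interpolation=cv2.INTER_CUBIC)
cv2.imwrite("pics/c1.png",out)
```

```text
(no output)
```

View pics/c1.png

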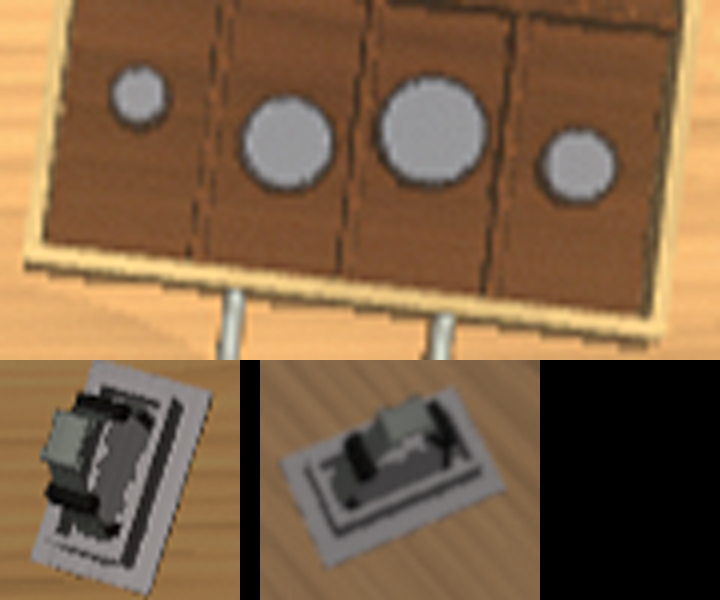

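The filter bays from left to right (+y to −y) hold 24, 37, 43 and 30, so the target is the rightmost, at top pixel (351.3,192.5).

```bash
cat > h.py <<'E'
import numpy as np,cv2
from cell import bot
def ray(cam,px,p=None):
    p=p or bot.camera_params(cam);K=p["mtx"];u=(np.array(px,float)-K[:2,2])/K[0,0]
    if cam=="wrist":
        r=np.hypot(*u);d=np.array([*(u*np.sin(r)/max(r,1e-9)),np.cos(r)])
    else: d=np.array([*u,1])
    return -p["R"].T@p["t"],p["R"].T@d
def at(cam,px,z,p=None):
    c,d=ray(cam,px,p);return c+d*(z-c[2])/d[2]
def proj(cam,X,p=None):
    p=p or bot.camera_params(cam);K=p["mtx"];c=p["R"]@X+p["t"]
    if cam=="wrist":
        r=np.hypot(c[0],c[1]);th=np.arctan2(r,c[2]);return K[0,0]*th*c[:2]/r+K[:2,2]
    return K[0,0]*c[:2]/c[2]+K[:2,2]
E
python3 - <<'E'
from h import *
np.set_printoptions(precision=4,suppress=True)
C=lambda x,y:(130+x/4-.375,134+(y-360)/4-.375)
D=lambda x,y:(255+x/6-.42,165+y/6-.42)
f=[at("top",C(*q),.003) for q in[(98,360),(212,392),(150,595),(32,560)]]
print("foot",*f,"ctr",np.mean(f,0))
d=(f[0]+f[1]-f[2]-f[3]);print("long axis deg",np.degrees(np.arctan2(d[1],d[0])),np.linalg.norm(d)/2)
d=(f[1]+f[2]-f[0]-f[3]);print("short deg",np.degrees(np.arctan2(d[1],d[0])),np.linalg.norm(d)/2)
print("bow top",at("top",C(66,440),.109))
for n,q in dict(f24=(139,95),f37=(288,141),f43=(433,130),f30=(578,165)).items(): print(n,at("top",D(*q),.016))
# drawer top corners
c=[at("top",q,.034) for q in[(273,117),(373,125),(366,220),(260,209.5)]]
print(*c);
for i in range(4):
  e=c[(i+1)%4]-c[i];print(np.degrees(np.arctan2(e[1],e[0])),np.linalg.norm(e))
print("c",np.mean(c,0))
w=bot.camera_params("wrist");o=bot.get_obs();print(w["mtx"],"cam c",-w["R"].T@w["t"],"R",w["R"])
from scipy.spatial.transform import Rotation as R
q=o["eef_rot"];print(R.from_quat(q[[1,2,3,0]]).as_matrix(),o["tcp_pos"])
E
```

```text
foot [0.672 0.25  0.003] [0.6526 0.1853 0.003 ] [0.538  0.2198 0.003 ] [0.5587 0.2863 0.003 ] ctr [0.6053 0.2353 0.003 ]
long axis deg -17.218069476341928 0.11937056115114404
short deg -106.99409125023364 0.06858868921551876
bow top [0.6056 0.2368 0.109 ]
f24 [ 0.5595 -0.0284  0.016 ]
f37 [ 0.5417 -0.0829  0.016 ]
f43 [ 0.5449 -0.1362  0.016 ]
f30 [ 0.5312 -0.189   0.016 ]
[ 0.6974 -0.02    0.034 ] [ 0.676  -0.2384  0.034 ] [ 0.4684 -0.2174  0.034 ] [0.4943 0.0105 0.034 ]
-95.61013500946974 0.21940659655284564
174.23627060111292 0.20861803490864644
83.52960506588664 0.22939958204518046
-8.547111342629671 0.205442974583596
c [ 0.584  -0.1163  0.034 ]
[[325.1923   0.     271.9606]
 [  0.     325.1923 207.749 ]
 [  0.       0.       1.    ]] cam c [ 0.2127 -0.5113  0.3832] R [[ 0.2695 -0.963  -0.0022]
 [-0.9379 -0.2629  0.2264]
 [-0.2187 -0.0589 -0.974 ]]
[[ 0.2694 -0.963  -0.0004]
 [-0.963  -0.2694  0.002 ]
 [-0.002  -0.0002 -1.    ]] [ 0.1481 -0.5292  0.2234]
```

Request:
{"name": "jog_arm", "arguments": {"deltas": "0 0 0 -8.2 0;0 0 0 -8.2 0;0 0 0 -8.2 0;0 0 0 -8.2 0;0 0 0 -8.2 0"}}

```text
time: 0.6
tcp_pos: [0.1481, -0.5294, 0.2238]
eef_rot: [-0.001, 0.959, -0.284, -0.0]
contact_force: [0.5, -0.0, -1.0]
opening: 0.0944
```

Request:
{"name": "jog_arm", "arguments": {"deltas": "0 0 0 -8.2 0;0 0 0 -8 0;11.7 -48 1.2 0 0;11.7 -48 1.2 0 0;11.7 -48 1.2 0 0"}}

```text
time: 1.1
tcp_pos: [0.2246, -0.4009, 0.22]
eef_rot: [-0.001, 0.989, -0.15, -0.0]
contact_force: [0.1, 0.2, -0.1]
opening: 0.0941
```

Request:
{"name": "jog_arm", "arguments": {"deltas": "11.7 -48 1.2 0 0;11.7 -48 1.2 0 0;11.7 -48 1.2 0 0;11.7 -48 1.2 0 0;11.7 -48 1.2 0 0"}}

```text
time: 1.6
tcp_pos: [0.3513, -0.1885, 0.2146]
eef_rot: [0.0, 0.989, -0.15, 0.0]
contact_force: [0.3, -0.8, 0.2]
opening: 0.0939
```

Request:
{"name": "jog_arm", "arguments": {"deltas": "11.7 -48 1.2 0 0;11.7 -48 1.2 0 0;11.7 -48 1.2 0 0;11.7 -48 1.2 0 0;11.7 -48 1.2 0 0"}}

```text
time: 2.1
tcp_pos: [0.4781, 0.0237, 0.2085]
eef_rot: [0.0, 0.989, -0.149, -0.0]
contact_force: [0.5, -0.4, 0.6]
opening: 0.094
```

Request:
{"name": "jog_arm", "arguments": {"deltas": "11.7 -48 1.2 0 0;11.7 -48 1.2 0 0;11.7 -48 1.2 0 0;0 0 0 0 0;0 0 0 0 0"}}

```text
time: 2.6
tcp_pos: [0.5534, 0.1494, 0.2038]
eef_rot: [0.001, 0.989, -0.148, -0.001]
contact_force: [-0.5, -0.7, 0.5]
opening: 0.0939
```

Request:
{"name": "jog_arm", "arguments": {"deltas": "11.7 -48 1.2 0 0;11.7 -48 1.2 0 0;0 0 0 0 0;0 0 0 0 0"}}

```text
time: 3.0
tcp_pos: [0.6041, 0.2324, 0.2021]
eef_rot: [0.001, 0.989, -0.15, -0.001]
contact_force: [-0.2, -0.0, -0.1]
opening: 0.0935
```

Run:
```python
from h import *
import pickle
p=bot.camera_params("wrist");o=bot.get_obs();im=bot.get_image("wrist")[:,:,::-1]
pickle.dump((p,o),open("w1.pkl","wb"));cv2.imwrite("pics/w1.png",im)
print(o["tcp_pos"],o["eef_rot"])
for X in[(.6053,.2353,.003),(.6053,.2353,.109)]:print(proj("wrist",np.array(X),p))
```

```text
[0.60412172 0.23244549 0.20208749] [ 8.80578497e-04  9.88754669e-01 -1.49542152e-01 -7.56922310e-04]
[271.17988215 189.83421781]
[270.74815515 212.95569565]
```

View pics/w1.png

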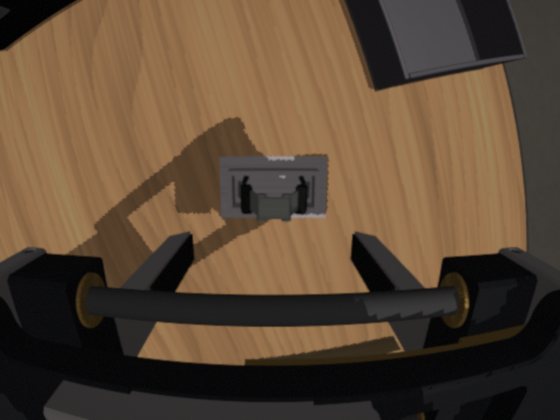

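The wrist view shows the foot corners near (220,157), (327,156), (328,216) and (220,217), square to the tool. The bow sits around (274,207). I'll enlarge it to get the bow centre.

Run:
```python
from h import *
i=cv2.imread("pics/w1.png")[145:230,210:340]
cv2.imwrite("pics/c2.png",cv2.convertScaleAbs(cv2.resize(i,None,fx=6,fy=6,interpolation=cv2.INTER_CUBIC),alpha=2,beta=10))
```

```text
(no output)
```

View pics/c2.png

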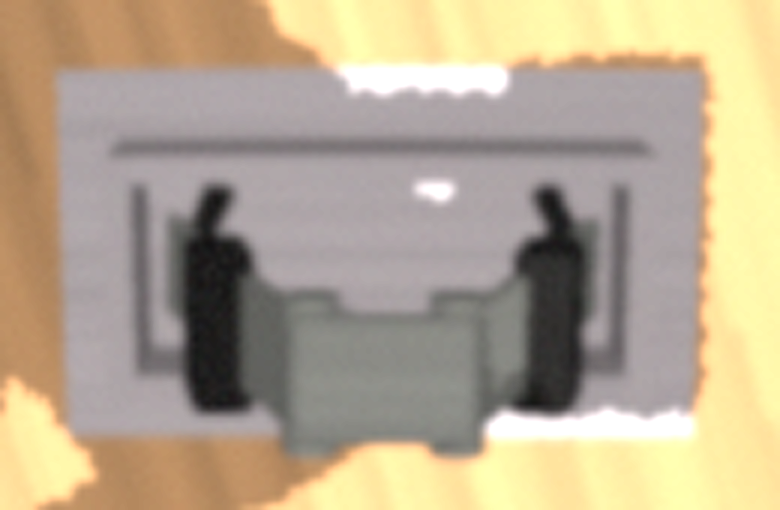

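Run:
```python
from h import *
import pickle
np.set_printoptions(precision=4,suppress=True)
p,o=pickle.load(open("w1.pkl","rb"))
C=lambda x,y:(210+x/6-.42,145+y/6-.42)
b=at("wrist",C(384,381),.109,p)
for q in[(290,318),(480,318)]:print(at("wrist",C(*q),.109,p))
f=[at("wrist",C(*q),.003,p) for q in[(58,70),(706,66),(697,433),(67,436)]]
m=np.mean(f,0)
print(b,m,*f)
a=np.radians(-17.2);X=np.array([np.cos(a),np.sin(a)]);Y=np.array([np.sin(a),-np.cos(a)])
for d in(b,m):e=(d-o["tcp_pos"])[:2];print("tool mm",1e3*e@X,1e3*e@Y)
for i,j in((0,1),(3,2)):e=f[j]-f[i];print(np.degrees(np.arctan2(e[1],e[0])),np.linalg.norm(e))
q=o["eef_rot"];print("yaw",2*np.degrees(np.arctan2(q[2],q[1])))
```

```text
[0.5993 0.2503 0.109 ]
[0.6233 0.2429 0.109 ]
[0.6087 0.2385 0.109 ] [0.6086 0.238  0.003 ] [0.5615 0.2888 0.003 ] [0.6764 0.2541 0.003 ] [0.656  0.1869 0.003 ] [0.5404 0.2221 0.003 ]
tool mm 2.5461992440970986 -7.090249514246946
tool mm 2.6174556375790456 -6.5860512326456
-16.816463299250223 0.12001414363311853
-16.90882474803703 0.12087046428289415
yaw -17.200800752619852
```

Request:
{"name": "jog_arm", "arguments": {"deltas": "2.2 -6 20 -0.3 0;0 0 40 0 0;0 0 40 0 0;0 0 31 0 0;0 0 0 0 0"}}

```text
time: 3.55
tcp_pos: [0.6043, 0.2354, 0.0671]
eef_rot: [0.002, 0.989, -0.148, -0.005]
contact_force: [0.1, -0.2, 0.2]
opening: 0.0942
```

Request:
{"name": "jog_arm", "arguments": {"deltas": "0 0 0 0 0.2;0 0 0 0 0.3;0 0 0 0 0.4;0 0 0 0 0.4;0 0 0 0 0.4"}}

```text
time: 4.05
tcp_pos: [0.6093, 0.239, 0.0737]
eef_rot: [-0.001, 0.989, -0.147, 0.002]
contact_force: [0.7, 0.6, 2.9]
opening: 0.0585
```

Run:
```python
from h import *
w=bot.get_image("wrist")[:,:,::-1];s=bot.get_image("scene")[:,:,::-1]
a=cv2.resize(w[120:320,180:380],(400,400),interpolation=cv2.INTER_CUBIC)
b=cv2.resize(s[260:380,260:380],(400,400),interpolation=cv2.INTER_CUBIC)
cv2.imwrite("pics/c3.png",cv2.convertScaleAbs(np.hstack([a,b]),alpha=1.6,beta=10))
o=bot.get_obs();print(o["tcp_pos"],o["opening"],o["contact_force"])
```

```text
[0.60943948 0.23896586 0.07351517] 0.056636059707291395 [ 0.72947686 -0.43620509  3.74714728]
```

View pics/c3.png

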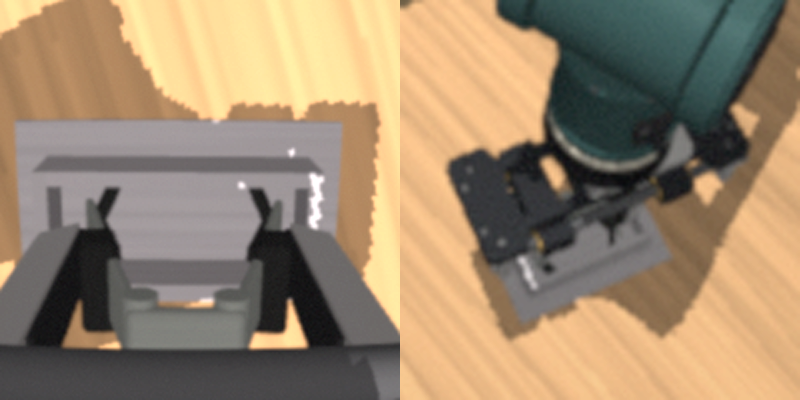

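Both pads sit squarely between the fingers, with an opening of 56.6 mm. I'll lift now.

Request:
{"name": "jog_arm", "arguments": {"deltas": "0 0 -15 0 0.4;0 0 -30 0 0.4;0 0 -35 0 0.4;0 0 -35 0 0.4;0 0 0 0 0.4"}}

```text
time: 4.65
tcp_pos: [0.6109, 0.2397, 0.1946]
eef_rot: [-0.003, 0.989, -0.147, 0.005]
contact_force: [-0.4, 0.2, -0.8]
opening: 0.0565
```

Request:
{"name": "jog_arm", "arguments": {"deltas": "0 0 0 0 0.4;0 0 0 0 0.4;0 0 0 0 0.4"}}

```text
time: 4.95
tcp_pos: [0.6072, 0.2384, 0.184]
eef_rot: [0.001, 0.989, -0.147, -0.002]
contact_force: [-0.0, 0.2, -0.4]
opening: 0.0568
```

Run:
```python
from h import *
np.set_printoptions(precision=4,suppress=True)
i=cv2.imread("pics/top0.png")
# refine drawer yaw: fit front wall inner edge & divider lines from c1 readings
D=lambda x,y:(255+x/6-.42,165+y/6-.42)
def L(a,b,z):
    A,B=at("top",D(*a),z),at("top",D(*b),z);e=B-A;print(np.degrees(np.arctan2(e[1],e[0])),A,B)
L((28,246),(664,320),.034)   # front wall top
L((217,0),(192,255),.024);L((368,0),(338,270),.024);L((514,15),(486,290),.024)
L((692,0),(664,320),.034)
o=bot.get_obs();q=o["eef_rot"];print(o["tcp_pos"],o["opening"],o["contact_force"],2*np.degrees(np.arctan2(q[2],q[1])))
```

```text
-97.46147903564635 [0.5028 0.012  0.034 ] [ 0.4729 -0.2159  0.034 ]
173.6058674112597 [ 0.593  -0.0575  0.024 ] [ 0.4995 -0.047   0.024 ]
172.64024667765227 [ 0.5922 -0.1128  0.024 ] [ 0.4933 -0.1     0.024 ]
172.93325431740718 [ 0.5858 -0.1659  0.024 ] [ 0.4853 -0.1535  0.024 ]
173.46294884732538 [ 0.5887 -0.2292  0.034 ] [ 0.4729 -0.2159  0.034 ]
[0.6072 0.2384 0.184 ] 0.05681016670484635 [-0.0046  0.2459 -0.3536] -16.87055922005813
```

Request:
{"name": "jog_arm", "arguments": {"deltas": "0 0 0 -5 0.4;0 0 0 -4.9 0.4;-1 15 0 0 0.4;-1.5 30 0 0 0.4;-1.7 40 0 0 0.4"}}

```text
time: 5.45
tcp_pos: [0.5929, 0.1542, 0.1853]
eef_rot: [0.0, 0.998, -0.061, -0.001]
contact_force: [-0.2, -0.8, -0.8]
opening: 0.0563
```

Request:
{"name": "jog_arm", "arguments": {"deltas": "-1.7 40 0 0 0.4;-1.7 40 0 0 0.4;-1.7 40 0 0 0.4;-1.7 40 0 0 0.4;-1.7 40 0 0 0.4"}}

```text
time: 5.95
tcp_pos: [0.5596, -0.0449, 0.1859]
eef_rot: [0.0, 0.998, -0.062, -0.001]
contact_force: [0.2, -0.1, -1.5]
opening: 0.0563
```

Request:
{"name": "jog_arm", "arguments": {"deltas": "-1.7 40 0 0 0.4;-1.7 40 0 0 0.4;-1.7 40 0 0 0.4;-1.7 40 0 0 0.4;-1 20 0 0 0.4"}}

```text
time: 6.45
tcp_pos: [0.5294, -0.224, 0.1858]
eef_rot: [0.0, 0.998, -0.064, -0.001]
contact_force: [0.4, 0.1, -0.8]
opening: 0.0564
```

Request:
{"name": "jog_arm", "arguments": {"deltas": "-0.5 11 0 0 0.4;0 0 0 0 0.4;0 0 0 0 0.4;0 0 0 0 0.4"}}

```text
time: 6.85
tcp_pos: [0.5299, -0.23, 0.1868]
eef_rot: [-0.0, 0.998, -0.06, -0.0]
contact_force: [-0.7, -0.1, -1.2]
opening: 0.0564
```

Run:
```python
from h import *
import pickle
p=bot.camera_params("wrist");o=bot.get_obs();im=bot.get_image("wrist")[:,:,::-1]
pickle.dump((p,o),open("w2.pkl","wb"));cv2.imwrite("pics/w2.png",im)
print(o["tcp_pos"],o["eef_rot"],o["opening"])
print(proj("wrist",np.array((.534,-.187,.016)),p))
cv2.imwrite("pics/w2b.png",cv2.convertScaleAbs(cv2.resize(im[60:360,90:470],None,fx=2,fy=2,interpolation=cv2.INTER_CUBIC),alpha=1.6,beta=10))
```

```text
[ 0.52986817 -0.22997175  0.18681216] [-2.26666307e-04  9.98188477e-01 -6.01640055e-02 -7.97635099e-05] 0.05638230849326142
[269.37435214 156.03891461]
```

View pics/w2b.png

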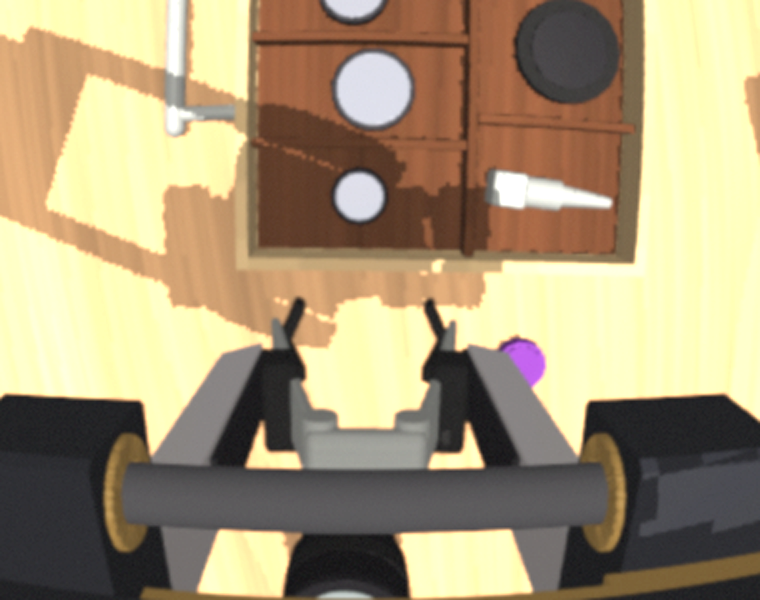

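The tongs hang straight in the gripper and the drawer is square in view. The 30 mm filter is at crop (359,196), about 2 px from the prediction, with a bay divider at y≈142 and the wall's inner edge at y≈250.

Run:
```python
from h import *
import pickle
np.set_printoptions(precision=4,suppress=True)
p,o=pickle.load(open("w2.pkl","rb"))
C=lambda x,y:(90+x/2-.25,60+y/2-.25)
q=o["eef_rot"];a=2*np.arctan2(q[2],q[1]);X=np.array([np.cos(a),np.sin(a)]);Y=np.array([np.sin(a),-np.cos(a)])
print(np.degrees(a))
for n,c,z in[("f30",(359.5,196),.016),("f43",(373,89),.016),("div",(359,143),.024),("wall",(359,249),.034),("front",(256,200),.034),("back",(464,200),.024),("wl",(245,262),.034),("wr",(635,265),.034),("jawL",(300,300),.13),("jawR",(430,300),.13)]:
    g=at("wrist",C(*c),z,p);e=(g-o["tcp_pos"])[:2]*1e3;print(n,g,"tool",e@X,e@Y)
```

```text
-6.898453398070908
f30 [ 0.5339 -0.1888  0.016 ] tool -0.9334700638272745 -41.40825591603232
f43 [ 0.5472 -0.1354  0.016 ] tool 5.868001344379161 -95.92898893323226
div [ 0.537 -0.162  0.024] tool -1.1024188456232937 -68.33926868124117
wall [ 0.5308 -0.213   0.034 ] tool -1.0739661454693203 -16.92180022343284
front [ 0.4842 -0.1829  0.034 ] tool -51.00482993610005 -41.24892816194509
back [ 0.5857 -0.196   0.024 ] tool 51.31867365684385 -40.38589782089701
wl [ 0.4742 -0.2125  0.034 ] tool -57.363749826924085 -10.68962670164482
wr [ 0.6719 -0.2371  0.034 ] tool 141.8331553515158 -9.961207045291943
jawL [ 0.5111 -0.2132  0.13  ] tool -20.592848601592028 -14.357822316513934
jawR [ 0.5555 -0.2186  0.13  ] tool 24.06698311530025 -14.356702289526416
```

Request:
{"name": "jog_arm", "arguments": {"deltas": "-0.3 -14 0 0 0.4;-0.3 -15 0 0 0.4;-0.3 -12.5 0 0 0.4;0 0 20 0 0.4;0 0 30 0 0.4"}}

```text
time: 7.4
tcp_pos: [0.5358, -0.1887, 0.1392]
eef_rot: [0.001, 0.998, -0.06, 0.003]
contact_force: [0.2, -0.5, -0.4]
opening: 0.057
```

Request:
{"name": "jog_arm", "arguments": {"deltas": "0 0 20 0 0.4;0 0 8 0 0.4;0 0 0 0 0.4;0 0 0 0 0.4;0 0 0 0 0.4"}}

```text
time: 7.9
tcp_pos: [0.5349, -0.1902, 0.1108]
eef_rot: [0.001, 0.998, -0.061, 0.002]
contact_force: [0.7, 0.9, -1.1]
opening: 0.0562
```

Run:
```python
from h import *
p=bot.camera_params("wrist");o=bot.get_obs();im=bot.get_image("wrist")[:,:,::-1]
s=bot.get_image("scene")[:,:,::-1]
print(o["tcp_pos"],o["eef_rot"],o["opening"],o["contact_force"])
a=cv2.resize(im[120:320,170:370],(500,500),interpolation=cv2.INTER_CUBIC)
b=cv2.resize(s[170:290,170:290],(300,300),interpolation=cv2.INTER_CUBIC)
out=np.zeros((500,800,3),np.uint8);out[:,:500]=a;out[:300,500:]=b
cv2.imwrite("pics/w3.png",cv2.convertScaleAbs(out,alpha=2,beta=15))
print((proj("wrist",np.array((.5339,-.1888,.016)),p)-[170,120])*2.5)
```

```text
[ 0.53493172 -0.19015486  0.11075597] [ 6.48825656e-04  9.98156584e-01 -6.06676397e-02  1.56526699e-03] 0.05621527004555903 [ 0.6978251   0.92678457 -1.1424821 ]
[245.58491587 236.18304115]
```

View pics/w3.png

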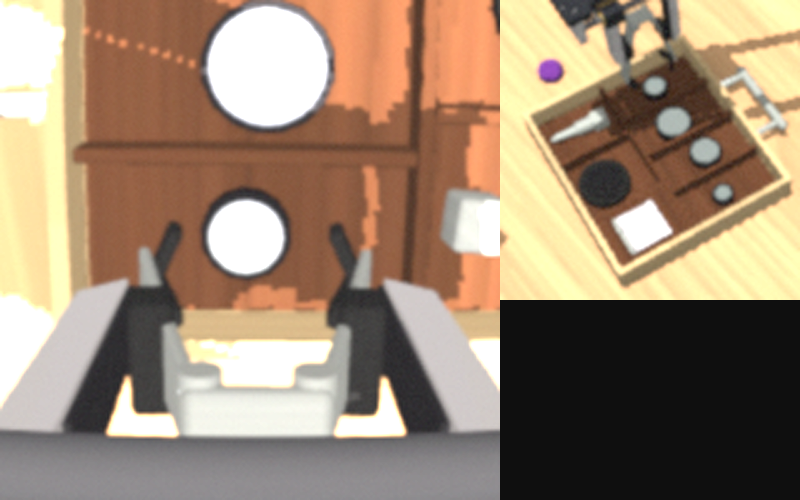

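The wrist view shows the filter at (246,233) between the open jaws (mid x≈255). It is about 2 mm to tool −x, clear of the divider and wall.

Request:
{"name": "jog_arm", "arguments": {"deltas": "-2 -1 10 0 0.4;0 0 12 0 0.4;0 0 5 0 0.4;0 0 0 0 0.4;0 0 0 0 0.4"}}

```text
time: 8.5
tcp_pos: [0.5318, -0.1886, 0.0814]
eef_rot: [-0.0, 0.998, -0.061, -0.0]
contact_force: [0.3, 0.4, -0.8]
opening: 0.0565
```

Request:
{"name": "jog_arm", "arguments": {"deltas": "0 0 0 0 0.4;0 0 0 0 0.4;0 0 0 0 0.4"}}

```text
time: 8.8
tcp_pos: [0.5323, -0.1888, 0.0823]
eef_rot: [0.0, 0.998, -0.061, 0.0]
contact_force: [1.0, 0.3, -1.8]
opening: 0.0568
```

Request:
{"name": "jog_arm", "arguments": {"deltas": "0.5 0 3.5 0 0.4;0 0 0 0 0.4;0 0 0 0 0.4;0 0 0 0 0.4"}}

```text
time: 9.2
tcp_pos: [0.5325, -0.1887, 0.0783]
eef_rot: [0.0, 0.998, -0.061, -0.0]
contact_force: [0.4, -0.3, -1.1]
opening: 0.0566
```

Run:
```python
from h import *
p=bot.camera_params("wrist");o=bot.get_obs();im=bot.get_image("wrist")[:,:,::-1]
s=bot.get_image("scene")[:,:,::-1]
print(o["tcp_pos"],o["eef_rot"],o["opening"],o["contact_force"])
a=cv2.resize(im[120:320,170:370],(500,500),interpolation=cv2.INTER_CUBIC)
b=cv2.resize(s[180:240,200:260],(300,300),interpolation=cv2.INTER_CUBIC)
out=np.zeros((500,800,3),np.uint8);out[:,:500]=a;out[:300,500:]=b
cv2.imwrite("pics/w4.png",cv2.convertScaleAbs(out,alpha=2,beta=15))
```

```text
[ 0.53246457 -0.1887428   0.07832894] [ 1.69767745e-05  9.98150511e-01 -6.07910720e-02 -4.24243076e-05] 0.05657001369263612 [ 0.37342392 -0.26106633 -1.10338923]
```

View pics/w4.png

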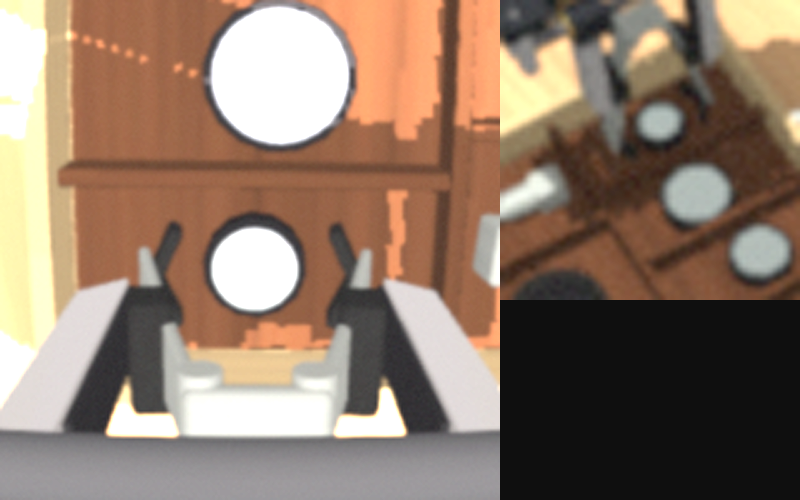

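Run:
```python
from h import *
p=bot.camera_params("wrist");o=bot.get_obs();t=o["tcp_pos"]
Y=np.array([np.sin(np.radians(-7)),-np.cos(np.radians(-7)),0])
for d in(-.0145,0):
  for z in(.012,.016,.023):
    print(d,z,(proj("wrist",np.array([t[0],t[1],z])+Y*d,p)-[170,120])*2.5)
```

```text
-0.0145 0.012 [249.46638687 215.95866952]
-0.0145 0.016 [249.38122257 219.13422732]
-0.0145 0.023 [249.22511778 224.96042825]
0 0.012 [249.51978469 264.75159145]
0 0.016 [249.43778351 268.69084596]
0 0.023 [249.28774459 275.90722653]
```

The jaws straddle the filter, which is at (255,265) with the jaw centre predicted at about (252,268). I'll close slowly.

Request:
{"name": "jog_arm", "arguments": {"deltas": "0 -0.5 0 0 0.43;0 0 0 0 0.46;0 0 0 0 0.5;0 0 0 0 0.6;0 0 0 0 0.8"}}

```text
time: 9.8
tcp_pos: [0.5326, -0.1882, 0.0784]
eef_rot: [0.0, 0.998, -0.061, 0.0]
contact_force: [-0.0, -0.7, -1.5]
opening: 0.0476
```

Request:
{"name": "jog_arm", "arguments": {"deltas": "0 0 0 0 1;0 0 0 0 1;0 0 0 0 1;0 0 0 0 1;0 0 0 0 1"}}

```text
time: 10.3
tcp_pos: [0.5326, -0.1882, 0.0784]
eef_rot: [0.0, 0.998, -0.061, 0.0]
contact_force: [0.3, 0.6, -0.4]
opening: 0.0474
```

The opening has stalled at 47.4 mm, which fits a 30 mm disc between the jaws. I'll lift slowly.

Request:
{"name": "jog_arm", "arguments": {"deltas": "0 0 -3 0 1;0 0 -6 0 1;0 0 -10 0 1;0 0 -15 0 1;0 0 -20 0 1"}}

```text
time: 10.8
tcp_pos: [0.5323, -0.1881, 0.1334]
eef_rot: [-0.0, 0.998, -0.061, -0.0]
contact_force: [0.0, -0.6, -2.3]
opening: 0.0477
```

Request:
{"name": "jog_arm", "arguments": {"deltas": "0 0 -25 0 1;0 0 -25 0 1;0 0 -25 0 1;0 0 -20 0 1;0 0 -10 0 1"}}

```text
time: 11.3
tcp_pos: [0.5335, -0.1886, 0.2416]
eef_rot: [0.001, 0.998, -0.061, 0.003]
contact_force: [-0.5, -0.8, -1.2]
opening: 0.0476
```

Request:
{"name": "jog_arm", "arguments": {"deltas": "0 0 -4 0 1;0 0 0 0 1;0 0 0 0 1;0 0 0 0 1;0 0 0 0 1"}}

```text
time: 11.8
tcp_pos: [0.5322, -0.1881, 0.2402]
eef_rot: [-0.0, 0.998, -0.061, -0.001]
contact_force: [-0.1, 0.6, -1.4]
opening: 0.0476
```

Run:
```python
from h import *
o=bot.get_obs();im=bot.get_image("wrist")[:,:,::-1]
s=bot.get_image("scene")[:,:,::-1]
print(o["tcp_pos"],o["opening"],o["contact_force"])
a=cv2.resize(im[100:300,170:370],(500,500),interpolation=cv2.INTER_CUBIC)
b=cv2.resize(s[140:260,180:300],(300,300),interpolation=cv2.INTER_CUBIC)
out=np.zeros((500,800,3),np.uint8);out[:,:500]=a;out[:300,500:]=b
cv2.imwrite("pics/w5.png",cv2.convertScaleAbs(out,alpha=2,beta=15))
```

```text
[ 0.53217553 -0.18808838  0.24021579] 0.047590877803628834 [-0.06658589  0.57562049 -1.41889186]
```

View pics/w5.png

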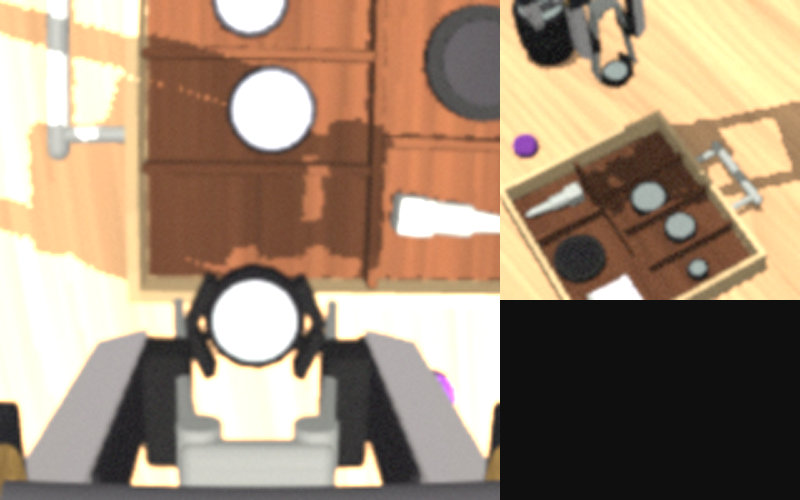

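The filter is pinched in the jaws at (255,320) and its bay is empty. It has risen about 162 mm, to z≈0.168 m. I'll let it settle and hand the job in.

Request:
{"name": "jog_arm", "arguments": {"deltas": "0 0 0 0 1;0 0 0 0 1;0 0 0 0 1"}}

```text
time: 12.2
tcp_pos: [0.5325, -0.1882, 0.2414]
eef_rot: [0.0, 0.998, -0.061, 0.0]
contact_force: [0.7, -0.1, -0.5]
opening: 0.0476
```

```bash
python3 -c "
from cell import bot
o=bot.get_obs();print(o['tcp_pos'],o['opening'],abs(o['joint_velocities']).max());print(bot.close_job())"
```

```text
[ 0.53254762 -0.1882388   0.24138657] 0.04764632379532256 0.0012611763494338167
the job is handed in; nothing more can be done
None
```

I lifted the tongs from their stand and carried them slightly squeezed to the rightmost bay. There I closed them on the 30 mm filter, raised it about 162 mm and handed the job in at about 12 s. No verdict was reported.

- **Grip:** the last pictures show the filter in both jaws and its bay empty. The other filters, the nozzle and the lens cap look undisturbed. I did not check the lens and bulb again separately.
- **Height and stillness:** the filter's underside is at about 0.168 m, worked out from the TCP's rise and not measured directly. The arm was at rest, and the opening held steady at 47.6 mm through the lift.
- **Disagreements:** the top camera put the stand about 4 mm away from where the wrist camera did, and I followed the wrist camera. The opening is 1.4 mm tighter than the nominal 49 mm. I put that down to the rubber giving and did not check it.

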